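Seat the setting gauge in its datum corner

ROBOT

A 7-joint arm with a two-finger parallel gripper is mounted at the origin on a cart in front of the work surface, level with it; the furniture and walls round the work are solid. World frame = base frame: x ahead of the robot, y to its left, z up, the work surface at z = 0. Lengths are in m, angles in rad, forces in N, time in s.
With the tool pointing down it reaches from about 0.4 to 0.875 m from the base axis. Payload 19.3 kg.
Tool frame: the origin (TCP) lies at the very end of the fingers, on their centre line; the grasp point (between the pads) lies 19 mm behind it; z points along the fingers, y is the line along which they close (so a half turn about z gives the same grasp; the last joint's range is limited). The gripper opens to 85 mm and grips with 20 to 120 N. Pads are 22 mm wide; open, the fingers measure 114 mm over their backs; the gripper's body (76 mm by 85 mm) begins 54 mm behind the grasp point. The pads swing forward as they close: fully open they stand 13 mm farther back than shut.
Start: joints at [-1.214, 0.521, -0.036, 1.599, 0.021, 1.021, -0.113], TCP at [0.259, 0.569, 0.231] pointing down, gripper open.
Joint ranges: [-2.91, 2.91], [-0.3, 2.13], [-1.5, 1.42], [0.17, 2.43], [-1.26, 4.41], [0.16, 1.93], [-2.52, 2.52]. Speed limits (rad/s): [1.89, 1.89, 2.39, 2.39, 3.01, 3.01, 3.01].

INTERFACE

Orientations are given as [roll, pitch, yaw] about the fixed x, y, z axes, in that order (R = Rz(yaw) Ry(pitch) Rx(roll)).
In Python, from workcell import bot gives the robot as it stands. The module is installed in compiled form; this text tells all that it offers.
- The arm moves only by the tool apply_moves, never from a script. Its arguments are lists of equal length, an entry for each row: "claw": the finger opening in m, from 0 to 0.0854; "xyz": the shift along the tool's x, y, z in m, a list of three; "twist": the turn, a rotation vector about the tool's x, y, z in rad, a list of three. A call has 1 to 20 rows; each row shifts and turns the commanded pose from where the row before left it, along the tool's axes as they then stand; what a row does not reach is not made up. A row lasts 1/10 s, in which the tool goes at most 50 mm and 8.59 degrees, less where a joint would pass 70% of its speed; a pose out of reach is approached as far as the arm can. A call with a gripper value outside its range is refused whole. The fingers move at their own pace and stop on an object; "force" is the grip in N (left out, the last holds). Time passes only in rows, so rows that do not move let the fingers close. It gives the time, the measured TCP pose, the force, the opening and the grip force at its end, in the units of the state.
- bot.observe(): the state, without advancing time (a new reading comes with each control period).
- bot.grab_frame(name): name is "side" or "top" or "wrist"; returns a dict with "img" (420x560x3 uint8, red, green, blue), "vfov" (degrees; the focal length in pixels is half the picture's height over the tangent of half this angle, whatever the lens; pixels are square), "cx", "cy" (the principal point, pixels), "distortion" ([k1, k2, p1, p2, k3] as OpenCV has them; the pictures are not rectified), "view" (4x4, takes a point from world to camera coordinates). Camera axes: x right, y up, looking along -z (the intrinsics and any distortion apply to the point x, -y, -z); pixel columns grow to the right and rows downward; lengths in m; the calibration is good to about 2 mm. A picture is of the moment at which its call begins. There is no depth.
- bot.job_done(): hands the job in; it is judged then, once.
Trained networks look in the newest picture that a camera, given by its name, has taken for a name from the list of things; names that differ only in an ending like _2 or _b are one class to them, and where a whole thing is asked for, a point or a joint stands for the part that bears it (a point fixed in the world has none). Each returns a list of dicts, best first, with "score" (0 to 1); they miss things now and then, are a little off and sometimes report something else, mostly with a low value. They report only what shows in the picture. A call takes as long as a camera call. They do not tell look-alikes from the thing itself.
- bot.find_in(camera, query): "position" ([x, y, z] in m, in world coordinates, good to about 4 mm: the middle of the surface that is visible of it).
The state is a dict: "clock": time; "qpos": joint angles; "qd": joint speeds; "joint_efforts": joint torques, N m; "position": TCP position; "tool_rot": TCP orientation; "force": force on the tool from outside, world axes, zero at the start; "moment": the same for the moment, N m; "grip_width": finger opening in m; "finger_force": force on a finger pad.
Only numpy, scipy, OpenCV 4.12 (cv2) and the standard library are available. Lean on these libraries where they do the work, as an engineer would, in place of code of your own. Each camera call takes 0.05 s, during which the arm holds its last target. There are 200 camera calls.

TASK

Without picking it up, push the steel setting gauge with the fingertips until its long side lies flat against the long rail of the blue nest plate, still clear of the orange lip. Then slide it along the rail, keeping it against the rail, into the corner pocket behind the orange lip until it is fully home: snug against both the rail and the end stop. Leave the two loose bottle caps and the date stamp where they are.

Things in the scene. Friction and masses are not known exactly. Their poses are not given: they have to be found in the camera images.
- nest: Fixed blue plate, 130 (x) x 280 (y) x 8 mm, on the table. Origin: centre of its underside, at table height. Along its +x edge, over its whole length, an aluminium rail, 14 mm wide, guiding face at x = +51 mm facing -x. Across its +y end an aluminium end stop, face at y = +116 mm, from the rail to x = -7 mm. Rail, stop and lip rise to 26 mm above the table (screw heads 29 mm).
- pocket (a point): Centre of the corner pocket's floor, on the plate (8 mm above the table), axes as the nest's; it lies at x = +34, y = +100 mm in the nest's frame. The pocket is 34 mm wide in x between rail and lip, 32 mm long in y, open towards -y and above.
- lip_nose (a point): Rounded nose of the orange lip, on the plate, at x = +12, y = +84 mm in the nest's frame. The lip runs from here along y to the end stop, 10 mm thick (x = +7 to +17 mm), and bounds the pocket on the side away from the rail.
- home (a point): Where the centre of the gauge's block (point gauge_mid) is when fully home: x = +36, y = +86, z = +19 mm in the nest's frame, axes as the nest's. The gauge's rear 28 mm then stick out of the pocket towards -y.
- gauge_mid (a point): Centre of the steel gauge's block, half-way up: 30 (own x) x 60 (own y) x 22 mm, about 0.19 kg, flat on the plate (point 19 mm above the table). A knob, 18 mm wide, 20 mm high, stands on top 12 mm from the centre to its own +y. Starts off the rail, up to 0.4 rad askew, on the plate's half away from the pocket, own +y roughly towards the pocket. Slides with dry friction if pushed low.
- gauge: The same loose gauge; origin at the centre of its underside, axes as gauge_mid. Pushed from its rear end straight along the rail it slides freely (a few newtons); leaning it hard into the rail while pushing can jam it.
- cap_near: Loose black bottle cap, 37 mm across, 33 high, standing on the table on the robot's side of the nest. Origin: centre of its underside. Leave it alone.
- cap_far: Loose black bottle cap, 37 mm across, 33 high, standing on the table behind the rail. Origin: centre of its underside. Leave it alone.
- stamp: Loose black and red date stamp, 36 x 48 x 68 mm high, standing on the table past the nest's end stop. Origin: centre of its underside. Leave it alone.
There are look-alikes about, which are no part of the job. Leave any pink, turquoise or yellow look-alike of the gauge alone.

How it is judged:
On the way, in this order (a step that is already met when the one before it is completed fails the run):
1. the gauge lies flat along the rail (within 4 mm and 0.1 rad), its nose still short of the lip (x of gauge_mid in the frame of nest above 0.032 m and angle between the y axis of nest and the y axis of gauge_mid, either way round below 0.1 rad and y of gauge_mid in the frame of nest below 0.05 m), for 0.1 s.
2. the gauge is home in the pocket (x of gauge_mid in the frame of nest above 0.0335 m and y of gauge_mid in the frame of nest above 0.084 m and angle between the y axis of nest and the y axis of gauge_mid, either way round below 0.06 rad and z of gauge_mid in the frame of nest below 0.022 m and angle between gauge_mid's own z axis and vertical below 0.06 rad), for 0.1 s.
At the end, for the whole second after the job is handed in: The gauge lies at rest, flat on the plate, in the corner pocket: within 2.5 mm of the rail, within 2 mm of the end stop, square to the rail within 0.06 rad (all of step 2 and linear speed of gauge below 0.01 m/s); the robot touches nothing.
It fails at once if the gauge is lifted off the plate or tipped (z of gauge_mid in the frame of nest above 0.026 m or angle between gauge_mid's own z axis and vertical above 0.3 rad).
It fails at once if the gauge comes near the pocket (its centre less than 86 mm from the end stop) more than 9 mm off the rail (y of gauge_mid in the frame of nest above 0.03 m and x of gauge_mid in the frame of nest below 0.027 m).
It fails at once if the near bottle cap is moved more than 15 mm (distance of cap_near from where it was at the start of the episode above 0.015 m).
It fails at once if the far bottle cap is moved more than 15 mm (distance of cap_far from where it was at the start of the episode above 0.015 m).
It fails at once if the date stamp is moved more than 15 mm (distance of stamp from where it was at the start of the episode above 0.015 m).
It also fails if it takes over 56 s, if anything falls off the work surface, if the arm or the gripper's body presses on something with over 40 N, if the wrist force passes 120 N, or if a joint passes its speed limit or range.

## Working session

There is one attempt and no reset: what is moved stays moved. The work goes in short steps, Python scripts to look and compute and a tool call to move; the robot and the scene stay as the last step left them, time stands still between calls to the robot, and variables do not carry over. Pictures are saved under pics/ and viewed, at most 10 in all, crops included, and the job is handed in when it is done.

Besides the shell and the picture viewer there is one more tool, called after "Call:" as name(argument=value, ...) on one line, values as JSON. apply_moves: Moves the arm, as the interface text tells. Its arguments: {"type":"object","properties":{"claw":{"type":"array"},"xyz":{"type":"array"},"twist":{"type":"array"},"force":{"type":"number"}},"required":["claw","xyz","twist"]}

```bash
mkdir -p pics; cat > h.py <<'E'
import numpy as np, cv2
from workcell import bot
def K(f):
    h=f["img"].shape[0]; fl=h/2/np.tan(np.radians(f["vfov"])/2)
    return np.array([[fl,0,f["cx"]],[0,fl,f["cy"]],[0,0,1.]])
def ray(f,uv):
    uv=np.array(uv,float).reshape(-1,1,2)
    n=cv2.undistortPoints(uv,K(f),np.array(f["distortion"],float)).reshape(-1,2)
    V=np.array(f["view"]);R=V[:3,:3];t=V[:3,3]
    d=np.c_[n[:,0],-n[:,1],-np.ones(len(n))]@R
    return -R.T@t,d
def onz(f,uv,z):
    c,d=ray(f,uv); z=np.broadcast_to(z,len(d)); return c+d*((z-c[2])/d[:,2])[:,None]
def proj(f,P):
    V=np.array(f["view"]);p=np.atleast_2d(P)@V[:3,:3].T+V[:3,3]; p=p*[1,-1,-1]
    return cv2.projectPoints(p,np.zeros(3),np.zeros(3),K(f),np.array(f["distortion"],float))[0].reshape(-1,2)
def save(f,n): cv2.imwrite(n,f["img"][:,:,::-1])
E
python3 - <<'E'
from h import *
import pickle
for c in ("top","side"):
    f=bot.grab_frame(c); save(f,f"pics/{c}0.png"); pickle.dump(f,open(c+"0.pkl","wb"))
    for q in ("nest","gauge","cap_near","cap_far","stamp","lip_nose","pocket"):
        try: print(c,q,[(np.round(d["position"],3).tolist(),round(d["score"],2)) for d in bot.find_in(c,q)][:4])
        except Exception as e: print(c,q,e)
s=bot.observe(); print(s)
E
```

```text
top nest [([0.587, -0.075, 0.009], 0.77)]
top gauge [([0.382, -0.103, 0.022], 0.96), ([0.593, -0.291, 0.021], 0.95), ([0.57, -0.114, 0.032], 0.93), ([0.443, -0.176, 0.022], 0.58)]
top cap_near [([0.482, -0.01, 0.028], 0.53)]
top cap_far []
top stamp [([0.597, 0.108, 0.048], 0.86)]
top lip_nose [([0.591, -0.071, 0.006], 0.77), ([0.679, -0.065, 0.032], 0.19)]
top pocket [([0.592, -0.07, 0.008], 0.83)]
side nest [([0.589, -0.104, 0.01], 0.81), ([0.682, -0.077, 0.024], 0.44)]
side gauge [([0.444, -0.194, 0.025], 0.84), ([0.388, -0.108, 0.025], 0.74), ([0.591, -0.293, 0.018], 0.71), ([0.569, -0.116, 0.026], 0.69)]
side cap_near [([0.48, -0.022, 0.025], 0.57), ([0.679, -0.074, 0.028], 0.19)]
side cap_far [([0.679, -0.074, 0.024], 0.86), ([0.591, -0.098, 0.005], 0.6)]
side stamp [([0.6, 0.1, 0.032], 0.58)]
side lip_nose [([0.594, -0.104, 0.01], 0.92)]
side pocket [([0.59, -0.106, 0.007], 0.68)]
{'clock': 0.8, 'qpos': array([-1.21418103,  0.52138407, -0.03631878,  1.5994976 ,  0.02121186,
        1.02108241, -0.11281384]), 'qd': array([ 1.71694275e-04, -2.08990710e-03,  4.28609737e-05, -4.57961716e-04,
       -4.23447002e-04,  6.37504073e-04, -6.27774302e-04]), 'joint_efforts': array([-1.67646140e-03, -9.26800919e+01,  1.97664790e+00, -3.70258176e+01,
        1.79370790e-02,  1.51812790e-03,  2.07505428e-05]), 'position': array([0.25874833, 0.56892397, 0.23130137]), 'tool_rot': array([ 3.14157907e+00, -1.64626438e-06,  2.71474304e+00]), 'force': array([ 0.96495053, -0.11827935,  0.66694762]), 'moment': array([0.00111377, 0.00894815, 0.01682611]), 'finger_force': 0.0, 'grip_width': 0.085349996643609}
```

View pics/top0.png

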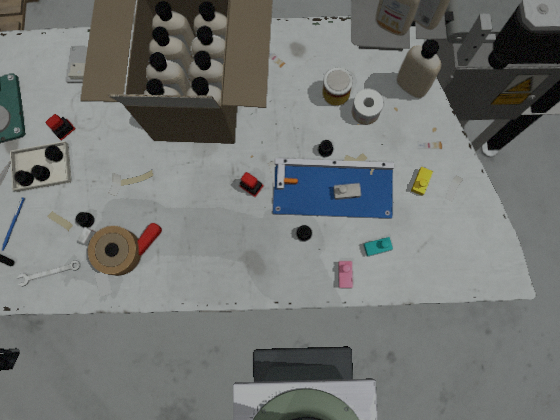

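View pics/side0.png

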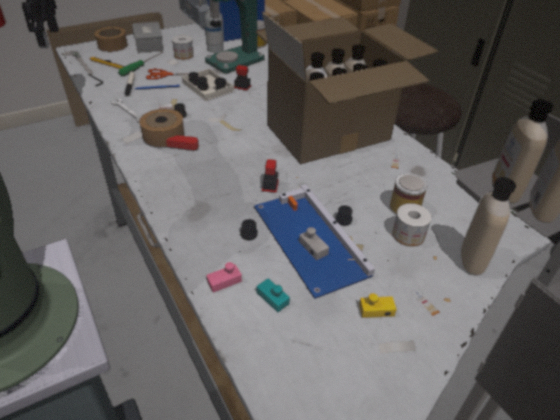

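Pictures: the top view shows the blue nest at px (273–393, 160–217), its rail at the top edge and the orange lip at (290,181). The steel gauge is at (346,190). The pink, turquoise and yellow blocks are look-alikes. The side view agrees with this.

I'll move above the gauge with tool y along world y.

Call:
apply_moves(claw=[0.03, 0.03, 0.03, 0.03, 0.03, 0.03, 0.03, 0.03, 0.03, 0.03, 0.03, 0.03, 0.03, 0.03, 0.03, 0.03, 0.03, 0.03, 0.03, 0.03], xyz=[[0, 0, 0], [0, 0, 0], [0, 0, 0], [-0.0153, -0.0406, -0.003], [-0.0153, -0.0406, -0.003], [-0.0153, -0.0406, -0.003], [-0.0153, -0.0406, -0.003], [-0.0153, -0.0406, -0.003], [-0.0153, -0.0406, -0.003], [-0.0153, -0.0406, -0.003], [-0.0153, -0.0406, -0.003], [-0.0153, -0.0406, -0.003], [-0.0153, -0.0406, -0.003], [-0.0153, -0.0406, -0.003], [-0.0153, -0.0406, -0.003], [-0.0153, -0.0406, -0.003], [-0.0153, -0.0406, -0.003], [-0.0153, -0.0406, -0.003], [-0.0153, -0.0406, -0.003], [-0.0153, -0.0406, -0.003]], twist=[[0, 0, -0.143], [0, 0, -0.143], [0, 0, -0.141], [0, 0, 0], [0, 0, 0], [0, 0, 0], [0, 0, 0], [0, 0, 0], [0, 0, 0], [0, 0, 0], [0, 0, 0], [0, 0, 0], [0, 0, 0], [0, 0, 0], [0, 0, 0], [0, 0, 0], [0, 0, 0], [0, 0, 0], [0, 0, 0], [0, 0, 0]])

```text
clock: 2.8
position: [0.5194, -0.123, 0.2827]
tool_rot: [-3.142, 0.001, -3.141]
force: [0.6, 0.9, 0.4]
grip_width: 0.03
finger_force: 0.0
```

```bash
python3 - <<'E'
from h import *
import pickle
f=bot.grab_frame("wrist"); save(f,"pics/w1.png"); pickle.dump(f,open("w1.pkl","wb"))
s=bot.observe(); print(s["clock"],s["position"],s["tool_rot"],s["qpos"],s["grip_width"])
print(onz(f,[[280,210]],0.008))
E
```

```text
2.85 [ 0.52064106 -0.12975     0.28305874] [-3.13839586e+00  1.75305387e-03  3.13645735e+00] [-0.02315877  0.32850815  0.20145169  1.78111932 -0.07172016  1.03703006
  1.76983946] 0.03010501707857218
[[ 0.56803283 -0.12077907  0.008     ]]
```

View pics/w1.png

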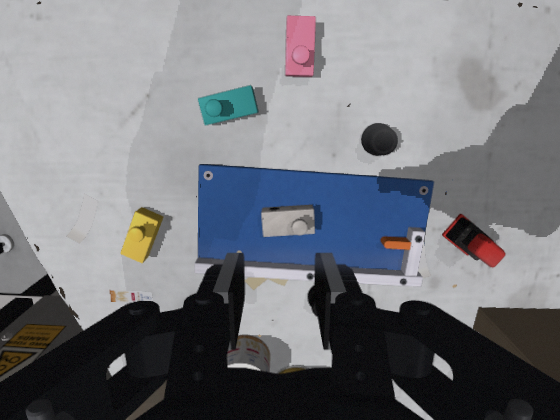

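The wrist view shows the gauge top at px (262–315, 205–238) with its knob at (299,227), towards the pocket. The plate's near edge runs (199,165)–(433,180), and the lip is at (397,244). I'll zoom in for the corners.

```bash
python3 - <<'E'
import cv2
i=cv2.imread("pics/w1.png")[155:295,190:440]; cv2.imwrite("pics/w1c.png",cv2.resize(i,None,fx=3,fy=3,interpolation=cv2.INTER_CUBIC))
E
```

```text
(no output)
```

View pics/w1c.png

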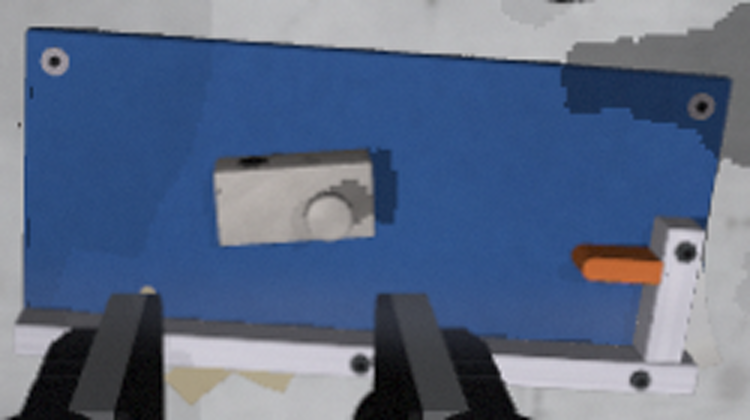

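The crop shows the gauge top corners at (215,172), (371,163), (374,237) and (220,245). The plate edge runs (28,29)–(730,77), and the rail foot runs (25,309)–(636,346), ending at the stop corner (636,346).

```bash
cat >> h.py <<'E'
def nestfit(f,g,edge,foot):
    e=onz(f,edge,.008)[:,:2]; r=onz(f,foot,.008)[:,:2]; G=onz(f,g,.030)[:,:2]
    return e,r,G
E
python3 - <<'E'
from h import *
import pickle
f=pickle.load(open("w1.pkl","rb"))
c=lambda l:np.array(l)/3+[190,155]
e,r,G=nestfit(f,c([(215,172),(371,163),(374,237),(220,245)]),c([(28,29),(730,77)]),c([(25,309),(636,346)]))
ang=lambda a,b:np.arctan2(-(b-a)[0],(b-a)[1])
print("edge",e,np.linalg.norm(e[1]-e[0]),ang(*e)); print("rail",r,ang(*r))
print("G",G,"mid",G.mean(0),"yaw",ang(G[0],G[1]),ang(G[3],G[2]),np.linalg.norm(G[1]-G[0]),np.linalg.norm(G[3]-G[0]))
y=(ang(*e)+ang(*r))/2; R=np.array([[np.cos(y),-np.sin(y)],[np.sin(y),np.cos(y)]])
# nest origin from: e0=(-65,-140), e1=(-65,140), r1=(51,116)
o=[e[0]-R@[-.065,-.14],e[1]-R@[-.065,.14],r[1]-R@[.051,.116]]
print("nest yaw",y,"orig",o); o=np.mean(o,0)
print("gauge in nest",R.T@(G.mean(0)-o),"rail face at gauge",o+R@[.051,-.05],"home",o+R@[.036,.086])
print("TCP in nest", R.T@(bot.observe()["position"][:2]-o))
E
```

```text
edge [[ 0.51368917 -0.2143183 ]
 [ 0.53158535  0.06125806]] 0.27615684709811217 -0.06484986709335547
rail [[ 0.63023257 -0.22225936]
 [ 0.64724048  0.03416623]] -0.06622984935215726
G [[ 0.56466147 -0.14158268]
 [ 0.56104791 -0.08287686]
 [ 0.5905021  -0.0809001 ]
 [ 0.59382336 -0.13999118]] mid [ 0.57750871 -0.1113377 ] yaw 0.061476215495797765 0.05614662361425059 0.05881692671465179 0.02920527951296628
nest yaw -0.06553985822275636 orig [array([ 0.58771863, -0.07887592]), array([ 0.58727679, -0.08269841]), array([ 0.58875279, -0.07824458])]
gauge in nest [-0.00832866 -0.03201227] rail face at gauge [ 0.63553193 -0.13317243] home [0.62947117 0.00351798]
TCP in nest [-0.06386835 -0.05410946]
```

Call:
apply_moves(claw=[0.03, 0.03, 0.03, 0.03, 0.03, 0.03, 0.03, 0.03, 0.03, 0.03, 0.03, 0.03], xyz=[[0, 0, 0], [-0.009, 0.022, 0], [0, 0, 0.038], [0, 0, 0.038], [0, 0, 0.038], [0, 0, 0.038], [0, 0, 0.038], [0, 0, 0.038], [0, 0, 0.02], [0, 0, 0.013], [0, 0, 0.01], [0, 0, 0]], twist=[[0, 0, 0.065], [0, 0, 0], [0, 0, 0], [0, 0, 0], [0, 0, 0], [0, 0, 0], [0, 0, 0], [0, 0, 0], [0, 0, 0], [0, 0, 0], [0, 0, 0], [0, 0, 0]])

```text
clock: 4.05
position: [0.5292, -0.0999, 0.0108]
tool_rot: [-3.142, -0.001, 3.077]
force: [-0.0, 0.1, 0.6]
grip_width: 0.0301
finger_force: 0.0
```

```bash
cat >> h.py <<'E'
Y=-0.0655; RN=np.array([[np.cos(Y),-np.sin(Y)],[np.sin(Y),np.cos(Y)]]); ON=np.array([.5879,-.0799])
def st():
    s=bot.observe(); print("t",s["clock"],"nest xy",np.round(RN.T@(s["position"][:2]-ON),4),"z",s["position"][2].round(4),"rot",s["tool_rot"].round(4),"F",(RN.T@s["force"][:2]).round(2),s["force"][2].round(2),"w",round(s["grip_width"],4))
E
python3 - <<'E'
from h import *
import pickle
st()
f=bot.grab_frame("wrist"); pickle.dump(f,open("w2.pkl","wb")); st()
cv2.imwrite("pics/w2.png",f["img"][:,:,::-1])
E
```

```text
t 4.05 nest xy [-0.0573 -0.0238] z 0.0108 rot [-3.1416e+00 -6.0000e-04  3.0768e+00] F [-0.03  0.12] 0.63 w 0.0301
t 4.1 nest xy [-0.0569 -0.0238] z 0.0116 rot [-3.1415e+00  2.0000e-04  3.0767e+00] F [ 0.2  -0.23] 0.33 w 0.0299
```

View pics/w2.png

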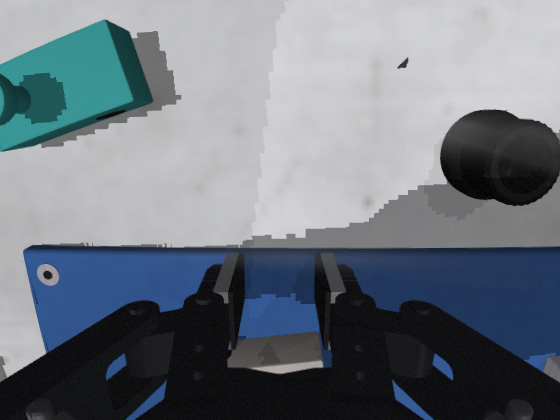

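The tool is square to the plate's edge, which runs level at row 247. The gauge is ahead, at (275,350). Next I shift 8 mm in -y and push toward the rail.

Call:
apply_moves(claw=[0.03, 0.03, 0.03, 0.03, 0.03, 0.03, 0.03, 0.03, 0.03, 0.03, 0.03, 0.03, 0.03, 0.03, 0.03, 0.03, 0.03, 0.03, 0.03], xyz=[[0, -0.008, 0], [-0.008, 0, 0], [-0.008, 0, 0], [-0.003, 0, 0], [-0.003, 0, 0], [-0.003, 0, 0], [-0.003, 0, 0], [-0.003, 0, 0], [-0.003, 0, 0], [-0.003, 0, 0], [-0.003, 0, 0], [-0.003, 0, 0], [-0.003, 0, 0], [-0.003, 0, 0], [-0.003, 0, 0], [-0.003, 0, 0], [-0.003, 0, 0], [-0.003, 0, 0], [0, 0, 0]], twist=[[0, 0, 0], [0, 0, 0], [0, 0, 0], [0, 0, 0], [0, 0, 0], [0, 0, 0], [0, 0, 0], [0, 0, 0], [0, 0, 0], [0, 0, 0], [0, 0, 0], [0, 0, 0], [0, 0, 0], [0, 0, 0], [0, 0, 0], [0, 0, 0], [0, 0, 0], [0, 0, 0], [0, 0, 0]])

```text
clock: 6.0
position: [0.5902, -0.1118, 0.0114]
tool_rot: [-3.142, 0.001, 3.077]
force: [0.3, 0.9, 0.2]
grip_width: 0.0298
finger_force: 0.0
```

```bash
python3 -c "
from h import *
st()"
```

```text
t 6.0 nest xy [ 0.0044 -0.0317] z 0.0114 rot [-3.1415e+00  5.0000e-04  3.0768e+00] F [0.2  0.88] 0.17 w 0.0298
```

Call:
apply_moves(claw=[0.03, 0.03, 0.03, 0.03, 0.03, 0.03], xyz=[[-0.001, 0, 0], [-0.001, 0, 0], [-0.001, 0, 0], [-0.001, 0, 0], [-0.001, 0, 0], [0, 0, 0]], twist=[[0, 0, 0], [0, 0, 0], [0, 0, 0], [0, 0, 0], [0, 0, 0], [0, 0, 0]])

```text
clock: 6.6
position: [0.5949, -0.1121, 0.0113]
tool_rot: [-3.142, 0.0, 3.077]
force: [0.4, -0.6, -0.3]
grip_width: 0.0298
finger_force: 0.2
```

```bash
python3 -c "
from h import *
st()"
```

```text
t 6.6 nest xy [ 0.0091 -0.0317] z 0.0113 rot [-3.1416e+00  3.0000e-04  3.0768e+00] F [ 0.45 -0.53] -0.26 w 0.0298
```

Call:
apply_moves(claw=[0.03, 0.03, 0.03, 0.03], xyz=[[-0.001, 0, 0], [-0.001, 0, 0], [-0.001, 0, 0], [0, 0, 0]], twist=[[0, 0, 0], [0, 0, 0], [0, 0, 0], [0, 0, 0]])

```text
clock: 7.0
position: [0.5958, -0.1122, 0.011]
tool_rot: [3.141, -0.004, 3.076]
force: [-12.8, 2.1, 9.0]
grip_width: 0.0301
finger_force: 6.5
```

```bash
python3 - <<'E'
from h import *
st()
f=bot.grab_frame("wrist"); a=f["img"][:,:,::-1]
g=bot.grab_frame("side"); b=cv2.resize(g["img"][180:310,230:400,::-1],(549,420))
cv2.imwrite("pics/w3.png",np.hstack([a[200:420,:400][:, :],cv2.resize(b,(288,220))]))
E
```

```text
t 7.0 nest xy [ 0.01   -0.0318] z 0.011 rot [ 3.1413 -0.004   3.0764] F [-12.92   1.3 ] 9.03 w 0.0301
```

View pics/w3.png

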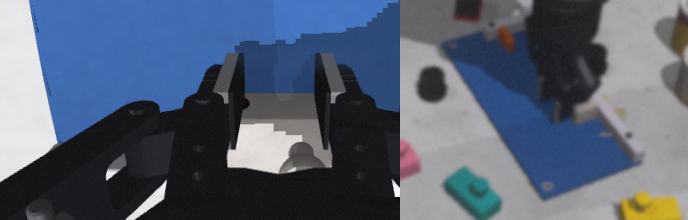

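The gauge is seated on the rail: contact force is 13 N with the TCP at x = 10 mm, as predicted. Next I back off, close the fingers and go round to its rear.

Call:
apply_moves(claw=[0.03, 0.03, 0.0, 0.0, 0.0, 0.0, 0.0, 0.0, 0.0], xyz=[[0.02, 0, -0.0015], [0.02, 0, -0.0015], [0, -0.0325, 0], [0, -0.0325, 0], [-0.02, 0, 0], [-0.02, 0, 0], [-0.02, 0, 0], [0, 0, 0], [0, 0, 0]], twist=[[0, 0, 0], [0, 0, 0], [0, 0, 0], [0, 0, 0], [0, 0, 0], [0, 0, 0], [0, 0, 0], [0, 0, 0], [0, 0, 0]])

```text
clock: 8.0
position: [0.6132, -0.1785, 0.0141]
tool_rot: [-3.142, -0.0, 3.077]
force: [-0.2, -0.0, -0.7]
grip_width: 0.0002
finger_force: 0.0
```

```bash
python3 - <<'E'
from h import *
f=bot.grab_frame("wrist"); save(f,"pics/w4.png"); st()
E
```

```text
t 8.05 nest xy [ 0.0314 -0.0968] z 0.0141 rot [-3.1415e+00 -5.0000e-04  3.0767e+00] F [-0.52  0.62] -0.68 w -0.0
```

View pics/w4.png

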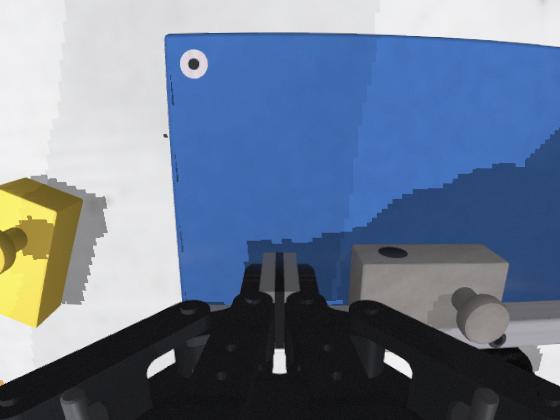

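The gauge lies along the rail at px (350–507, 245–345), and the closed fingertips are behind its rear at (280,265). Now I push it along the rail.

Call:
apply_moves(claw=[0, 0, 0, 0, 0, 0, 0, 0, 0, 0, 0, 0, 0, 0, 0, 0, 0, 0, 0, 0], xyz=[[-0.002, 0.004, -0.001], [0, 0.004, 0], [0, 0.004, 0], [0, 0.004, 0], [0, 0.004, 0], [0, 0.004, 0], [0, 0.004, 0], [0, 0.004, 0], [0, 0.004, 0], [0, 0.004, 0], [0, 0.004, 0], [0, 0.004, 0], [0, 0.004, 0], [0, 0.004, 0], [0, 0.004, 0], [0, 0.004, 0], [0, 0.004, 0], [0, 0.004, 0], [0, 0.004, 0], [0, 0, 0]], twist=[[0, 0, 0], [0, 0, 0], [0, 0, 0], [0, 0, 0], [0, 0, 0], [0, 0, 0], [0, 0, 0], [0, 0, 0], [0, 0, 0], [0, 0, 0], [0, 0, 0], [0, 0, 0], [0, 0, 0], [0, 0, 0], [0, 0, 0], [0, 0, 0], [0, 0, 0], [0, 0, 0], [0, 0, 0], [0, 0, 0]])

```text
clock: 10.05
position: [0.6204, -0.1018, 0.0153]
tool_rot: [3.141, -0.0, 3.078]
force: [-0.3, -0.2, 1.0]
grip_width: 0.0002
finger_force: 0.0
```

```bash
python3 - <<'E'
from h import *
f=bot.grab_frame("wrist"); save(f,"pics/w5.png"); st()
E
```

```text
t 10.1 nest xy [ 0.0338 -0.0201] z 0.0152 rot [ 3.1413e+00 -2.0000e-04  3.0773e+00] F [ 0.21 -0.2 ] 0.66 w -0.0
```

View pics/w5.png

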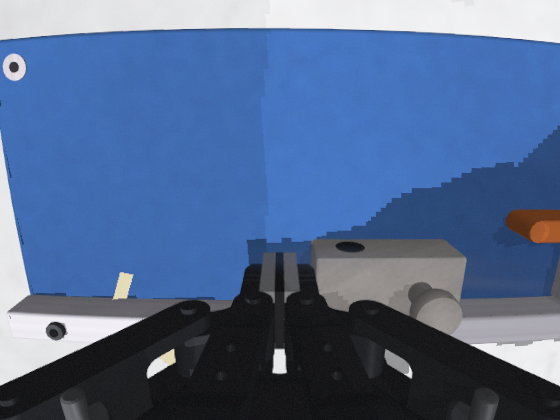

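The gauge is still square and on the rail, at px (312–465, 240–335). Its outer edge clears the lip at (530,225), so I continue.

Call:
apply_moves(claw=[0, 0, 0, 0, 0, 0, 0, 0, 0, 0, 0, 0, 0, 0, 0, 0, 0], xyz=[[0, 0.004, 0], [0, 0.004, 0], [0, 0.004, 0], [0, 0.004, 0], [0, 0.004, 0], [0, 0.004, 0], [0, 0.004, 0], [0, 0.004, 0], [0, 0.004, 0], [0, 0.004, 0], [0, 0.004, 0], [0, 0.004, 0], [0, 0.002, 0], [0, 0.002, 0], [0, 0.001, 0], [0, 0.001, 0], [0, 0, 0]], twist=[[0, 0, 0], [0, 0, 0], [0, 0, 0], [0, 0, 0], [0, 0, 0], [0, 0, 0], [0, 0, 0], [0, 0, 0], [0, 0, 0], [0, 0, 0], [0, 0, 0], [0, 0, 0], [0, 0, 0], [0, 0, 0], [0, 0, 0], [0, 0, 0], [0, 0, 0]])

```text
clock: 11.8
position: [0.6239, -0.0488, 0.0153]
tool_rot: [3.142, -0.0, 3.077]
force: [0.7, -0.7, 0.7]
grip_width: -0.0003
finger_force: 0.0
```

```bash
python3 - <<'E'
from h import *
st()
E
```

```text
t 11.8 nest xy [0.0338 0.0334] z 0.0153 rot [ 3.1415 -0.      3.0767] F [ 0.76 -0.66] 0.67 w -0.0003
```

Call:
apply_moves(claw=[0, 0, 0, 0, 0, 0, 0, 0], xyz=[[0, 0.001, 0], [0, 0.001, 0], [0, 0.001, 0], [0, 0.001, 0], [0, 0.001, 0], [0, 0.001, 0], [0, 0.001, 0], [0, 0, 0]], twist=[[0, 0, 0], [0, 0, 0], [0, 0, 0], [0, 0, 0], [0, 0, 0], [0, 0, 0], [0, 0, 0], [0, 0, 0]])

```text
clock: 12.6
position: [0.6243, -0.0421, 0.0153]
tool_rot: [-3.141, 0.0, 3.077]
force: [0.1, -3.0, 0.8]
grip_width: 0.0001
finger_force: 1.5
```

```bash
python3 - <<'E'
from h import *
st()
E
```

```text
t 12.6 nest xy [0.0339 0.0401] z 0.0153 rot [-3.1412  0.      3.0766] F [ 0.31 -2.98] 0.8 w 0.0001
```

Call:
apply_moves(claw=[0, 0, 0, 0], xyz=[[0, 0.001, 0], [0, 0.001, 0], [0, 0.001, 0], [0, 0, 0]], twist=[[0, 0, 0], [0, 0, 0], [0, 0, 0], [0, 0, 0]])

```text
clock: 13.0
position: [0.6243, -0.0418, 0.0154]
tool_rot: [-3.139, 0.0, 3.075]
force: [-1.0, -15.5, 1.6]
grip_width: -0.0002
finger_force: 7.6
```

```bash
python3 - <<'E'
from h import *
st()
E
```

```text
t 13.0 nest xy [0.0338 0.0404] z 0.0154 rot [-3.1387e+00  1.0000e-04  3.0748e+00] F [  0.   -15.51] 1.61 w -0.0002
```

Firm stop at y = 40.4 mm with 15 N, as predicted. I'll retreat, rise and look.

Call:
apply_moves(claw=[0, 0, 0, 0, 0, 0, 0, 0, 0], xyz=[[0, -0.01, 0], [0, -0.02, 0], [0, 0, -0.035], [0, 0, -0.035], [0, 0, -0.035], [0.025, 0.01, -0.035], [0.03, 0.02, -0.035], [0.03, 0.03, 0], [0, 0, 0]], twist=[[0, 0, 0], [0, 0, 0], [0, 0, 0], [0, 0, 0], [0, 0, 0], [0, 0, 0], [0, 0, 0], [0, 0, 0], [0, 0, 0]])

```text
clock: 13.9
position: [0.5395, 0.0006, 0.1913]
tool_rot: [3.139, 0.0, 3.081]
force: [1.4, -0.1, -0.7]
grip_width: 0.0001
finger_force: 0.0
```

```bash
python3 - <<'E'
from h import *
import pickle
f=bot.grab_frame("wrist"); save(f,"pics/w6.png"); pickle.dump(f,open("w6.pkl","wb")); st()
E
```

```text
t 13.95 nest xy [-0.052   0.0754] z 0.191 rot [3.1401e+00 8.0000e-04 3.0802e+00] F [ 0.08 -0.68] -0.17 w 0.0
```

View pics/w6.png

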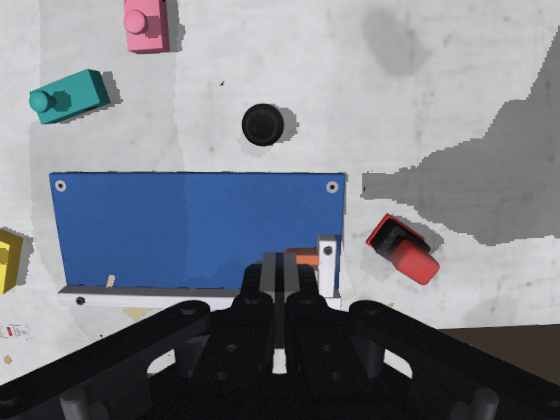

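The fingers hide the pocket at (300,265). The cap and stamp are untouched. I'll shift for a clear look.

Call:
apply_moves(claw=[0, 0, 0, 0], xyz=[[0.02, -0.04, 0], [0.02, -0.04, 0], [0.02, -0.02, 0], [0, 0, 0]], twist=[[0, 0, 0], [0, 0, 0], [0, 0, 0], [0, 0, 0]])

```text
clock: 14.35
position: [0.4732, -0.1029, 0.1901]
tool_rot: [-3.141, -0.001, 3.072]
force: [1.8, 1.0, -0.6]
grip_width: 0.0001
finger_force: 0.0
```

```bash
python3 - <<'E'
from h import *
import pickle
f=bot.grab_frame("wrist"); pickle.dump(f,open("w7.pkl","wb")); st()
w=lambda x,y:np.r_[ON+RN@[x,y],0.03]
c=proj(f,w(.036,.086))[0]; print(c)
x0,y0=[int(max(0,v)) for v in c-[90,70]]
im=f["img"][y0:y0+140,x0:x0+190,::-1]; print(x0,y0)
cv2.imwrite("pics/w7.png",cv2.resize(im,None,fx=4,fy=4,interpolation=cv2.INTER_CUBIC))
E
```

```text
t 14.4 nest xy [-0.1114 -0.0287] z 0.1902 rot [-3.1415 -0.      3.0736] F [0.5  0.36] 0.73 w -0.0001
[397.1052339 339.4249916]
307 269
```

View pics/w7.png

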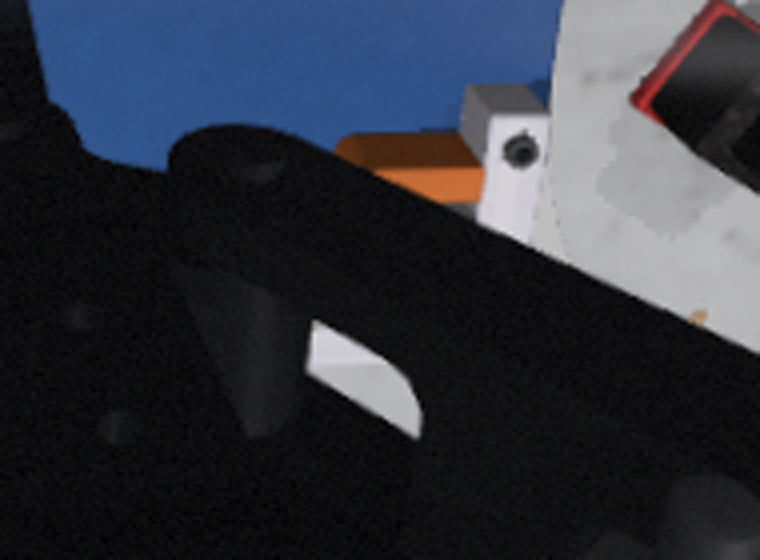

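That pose hides the pocket too, and I have used all 10 picture views. I'll go higher and measure the gauge's edges by code.

Call:
apply_moves(claw=[0, 0, 0, 0, 0, 0], xyz=[[-0.02, 0, -0.03], [-0.02, 0, -0.03], [-0.02, 0, -0.03], [-0.02, 0, -0.03], [0, 0, 0], [0, 0, 0]], twist=[[0, 0, 0], [0, 0, 0], [0, 0, 0], [0, 0, 0], [0, 0, 0], [0, 0, 0]])

```text
clock: 15.0
position: [0.5559, -0.1042, 0.3098]
tool_rot: [3.142, 0.0, 3.078]
force: [-0.1, 0.5, -0.9]
grip_width: 0.0
finger_force: 0.0
```

```bash
cat > scan.py <<'E'
from h import *
f=bot.grab_frame("wrist"); st()
for c in ("wrist","top"):
    if c=="top": bot.grab_frame(c)
    print(c,[(np.round(RN.T@(np.array(d["position"])[:2]-ON),4),round(d["position"][2],3),round(d["score"],2)) for d in bot.find_in(c,"gauge")])
w=lambda x,y,z:np.r_[ON+RN@[x,y],z]
def scan(name,pts,lab):
    p=proj(f,pts).astype(np.float32); v=cv2.remap(f["img"],p[:,0].reshape(1,-1),p[:,1].reshape(1,-1),cv2.INTER_LINEAR)[0]
    print(name,"px",p[0].round(),p[-1].round()); print(" ".join(f"{l*1000:.0f}:{a[0]},{a[1]},{a[2]}" for l,a in zip(lab,v)))
y=np.arange(.044,.122,.002)
scan("y at x=30",[w(.030,t,.03) for t in y],y)
x=np.arange(.0,.072,.002)
for yy in (.062,.078): scan(f"x at y={yy}",[w(t,yy,.03) for t in x],x)
E
python3 scan.py
```

```text
t 15.05 nest xy [-0.031  -0.0264] z 0.3093 rot [ 3.1415e+00 -1.1000e-03  3.0774e+00] F [-0.1   1.01] -0.36 w -0.0001
wrist [(array([0.0315, 0.0812]), 0.034, 0.97), (array([-0.1919, -0.0343]), 0.023, 0.87), (array([-0.1361, -0.1058]), 0.021, 0.69), (array([ 0.0192, -0.2057]), 0.024, 0.61)]
top [(array([0.0305, 0.0848]), 0.029, 0.9)]
y at x=30 px [336. 218.] [397. 218.]
44:48,81,137 46:47,79,131 48:46,77,128 50:50,75,116 52:82,83,87 54:106,103,101 56:170,165,162 58:172,166,163 60:170,165,162 62:170,165,162 64:172,166,163 66:173,168,165 68:176,171,168 70:177,171,168 72:177,170,167 74:176,171,167 76:174,169,165 78:174,169,165 80:174,168,165 82:170,164,161 84:170,165,162 86:170,165,161 88:169,163,159 90:168,161,159 92:167,162,159 94:159,154,151 96:141,137,133 98:123,119,116 100:99,96,94 102:100,96,95 104:104,101,99 106:107,104,102 108:107,103,102 110:106,102,100 112:131,128,126 114:157,154,156 116:203,201,211 118:206,203,214 120:210,206,217
x at y=0.062 px [352. 194.] [349. 249.]
0:48,83,139 2:51,85,141 4:50,85,140 6:51,86,141 8:49,84,139 10:48,83,138 12:48,80,136 14:40,59,94 16:48,46,46 
[... 251 characters left out ...]
 52:208,206,216 54:207,205,215 56:206,203,214 58:205,202,212 60:207,204,215 62:191,190,197 64:174,174,177 66:183,183,186 68:181,183,185 70:183,184,187
x at y=0.078 px [365. 194.] [361. 249.]
0:50,83,139 2:51,84,139 4:69,71,95 6:95,63,55 8:76,63,75 10:47,73,116 12:45,77,127 14:48,74,119 16:69,68,66 18:79,78,76 20:108,104,102 22:171,165,162 24:176,169,166 26:176,169,167 28:175,169,166 30:174,169,165 32:173,167,164 34:173,167,164 36:170,165,161 38:168,163,161 40:169,164,160 42:174,167,164 44:172,167,164 46:172,166,164 48:170,164,162 50:184,181,186 52:208,206,215 54:207,205,216 56:205,202,212 58:203,200,211 60:207,204,213 62:190,187,194 64:178,179,181 66:185,185,188 68:186,187,190 70:187,188,190
```

The edges read about 20.5 mm in x (the same at two places, so it is square) and 55 mm at the rear. There is no plate-coloured gap to the rail or the stop, so the gauge is home.

```bash
python3 -c "
from workcell import bot
print(bot.job_done())"
```

```text
the job is handed in; nothing more can be done
None
```

I pushed the gauge flat onto the rail and slid it into the corner pocket. By my measurements it is home against rail and stop, the caps and stamp were never approached, and I handed in at about 15 s (no verdict was returned).

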